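# Slide a well-plate stage to its marked stop

### The job

Bring the well plate under the inspection lens: with the fingertips press down the ribbed pad in the middle of the stage carriage to free its brake, keep it pressed and push the carriage along the rail until it rests against the marked stop (the clamp block with the little upright flag), without forcing the carriage along while it is locked and without shifting the stop. Then lift off so that the pad springs up and locks the carriage there. Do not grasp or lift anything, and leave the other things on the bench where they are.

Things in the scene. Friction and masses are not known exactly. Their poses are not given: they have to be found in the camera images.
- stage: Fixed specimen stage: straight aluminium rail 60 mm wide on a dark base plate 74 x 460 mm, its top face 30 mm above the bench. Origin on the bench under the rail's middle; its y axis runs along the rail from the plain low end block (y = -0.216) towards the marked stop; z up. The carriage moves only along the rail.
- lens (a point): Lower end of the slim fixed inspection lens, on its axis, 90 mm above the bench. The tube is 34 mm thick and reaches up to 190 mm; an arm (140 to 160 mm above the bench) joins it to an 18 mm post that stands 95 mm beyond it on the stage's +x side.
- pad_top (a point): Middle of the ribbed pad's top face when released, 54 mm above the bench (moves with the carriage, not down with the pad). Pad flat rubber, 48 mm across the rail, 50 mm along it, between two aluminium lips that rise 10 mm above it and can be pushed against; their inner faces stand 28 mm before and behind this point along the rail. The pocket is open across the rail. Saddle 72 mm across, 100 mm along.
- well_plate (a point): Centre of the top of the clear six-well plate fixed on the carriage's side tray, 62 mm above the bench; 127 mm along the rail x 86 mm across. It rides with the carriage, 100 mm ahead of pad_top along the rail and 100 mm to the stage's +x side.
- carriage_nose (a point): Middle of the carriage's leading end face, 50 mm ahead of pad_top along the rail and 40 mm above the bench: this face meets the stop.
- stop_face (a point): Middle of the marked stop's face that meets the carriage, 40 mm above the bench; at the stop carriage_nose coincides with it. Dark steel clamp block on the rail, 66 mm across x 20 mm along, top 60 mm above the bench, black knob on its side, a white flag 30 mm wide on it up to 96 mm. Held by friction: shifts if pushed with over about 70 N.
- carriage (a joint): Position of the carriage along the rail in m, growing towards the marked stop (pad_top lies at y = value - 0.130 in the stage's frame). Starts 60 to 170 mm short of the stop. While the pad is up a friction brake holds it against about 16 N; with the pad down it slides with about 2 N.
- pad (a joint): How far the pad is pressed down in m: 0 released, 0.005 fully down. Pressing with about 5 N brings it 1.5 mm down, where the brake is free, and about 6.5 N all the way down; it springs up by itself.
- dish: Loose closed culture dish, 92 mm across, 16 mm high; origin under its centre. Leave alone.
- marker: Loose marker pen lying on the bench, 132 mm long, 13 mm thick, along its x axis; origin under its middle. Leave alone.
- jar: Loose amber jar, 44 mm across, 50 mm high; origin under its centre. Leave alone.
- bottle: Loose glass bottle, 68 mm across, 140 mm high; origin under its centre. Leave alone.
- beaker: Loose clear beaker, 66 mm across, 85 mm high; origin under its centre. Leave alone.
- tip_box: Loose green pipette tip box with clear lid, 87 x 124 mm, 73 mm high; origin under its centre. Leave alone.

How it is judged:
By the outcome, as a careful person would: the job done as asked, in the order asked, and still so for the second after the job is handed in, with the robot touching nothing.
It also fails if it takes over 32 s, if anything falls off the work surface, if the arm or the gripper's body presses on something with over 40 N, if the wrist force passes 120 N, or if a joint passes its speed limit or range.

### The arm

A 7-joint arm with a two-finger parallel gripper is mounted at the origin on the work surface. World frame = base frame: x ahead of the robot, y to its left, z up, the work surface at z = 0. Lengths are in mm, angles in rad, forces in N, time in s.
With the tool pointing down it reaches from about 425 to 875 mm from the base axis. Payload 8.4 kg.
Tool frame: the origin (TCP) lies at the very end of the fingers, on their centre line; the grasp point (between the pads) lies 19 mm behind it; z points along the fingers, y is the line along which they close (so a half turn about z gives the same grasp; the last joint's range is limited). The gripper opens to 87 mm and grips with 3 to 60 N. Pads are 19 mm wide; open, the fingers measure 117 mm over their backs; the gripper's body (75 mm by 190 mm) begins 51 mm behind the grasp point.
Start: joints at [1.088, 0.333, 0.04, 1.465, -0.013, 1.343, -0.059], TCP at [243.366, -602.69, 187.446] pointing down, gripper open.
Joint ranges: [-2.58, 2.58], [-0.38, 2.09], [-1.3, 1.39], [0.25, 2.4], [-1.5, 4.64], [0.08, 2.09], [-2.65, 2.65]. Speed limits (rad/s): [2.22, 2.22, 2.79, 2.79, 3.14, 3.14, 3.14].

### API

Orientations are given as a rotation vector (axis times angle).
In Python, from bench import readout, capture, camera_info, arm gives the robot as it stands.
- The arm moves only by the tool apply_moves, never from a script. Its argument "moves" is a list of rows, each a list of 5 numbers: the shift along the tool's x, y, z in m, then the turn about the tool's z in rad, then the finger opening in m, from 0 to 0.087. A call has 1 to 10 rows; each row shifts and turns the commanded pose from where the row before left it, along the tool's axes as they then stand; what a row does not reach is not made up. A row lasts 1/12 s, in which the tool goes at most 41.7 mm and 7.16 degrees, less where a joint would pass 70% of its speed; a pose out of reach is approached as far as the arm can. A call with a gripper value outside its range is refused whole. The fingers move at their own pace and stop on an object; "force" is the grip in N (left out, the last holds). Time passes only in rows, so rows that do not move let the fingers close. It gives the time, the measured TCP pose, the force, the opening and the grip force at its end, in the units of the state.
- readout.read_state(): the state, without advancing time (a new reading comes with each control period).
- capture(name): name is "scene" or "top" or "wrist"; returns (picture, depth): 384x512x3 uint8, blue, green, red; 384x512 float32, mm along the optical axis (not along the pixel's ray), 0 where there is no reading.
- camera_info(name): a dict with "intrinsics" (3x3 intrinsics, pixels), "distortion" ([k1, k2, p1, p2, k3] as OpenCV has them; the pictures are not rectified), "rvec" (rotation vector, rad) and "tvec" (3), from world to camera coordinates, as OpenCV has them; the wrist camera has in their place "mount" (4x4, takes a point from camera to tool coordinates, whose origin is the TCP and whose axes are the flange's). Camera axes: x right, y down, z forward; pixel columns grow to the right and rows downward; lengths in mm; the calibration is good to about 2 mm. A picture is of the moment at which its call begins: read the wrist's pose just before it. camera_info takes no time and is no camera call.
- arm.sign_off(): hands the job in; it is judged then, once.
The state is a dict: "time": time; "joint_pos": joint angles; "qd": joint speeds; "effort": joint torques, N m; "eef_pos": TCP position; "orientation": TCP orientation; "wrist_force": force on the tool from outside, world axes, zero at the start; "torque": the same for the moment, N m; "opening": finger opening in mm; "gripper_force": force on a finger pad.
Only numpy, scipy, OpenCV 4.12 (cv2) and the standard library are available. Lean on these libraries where they do the work, as an engineer would, in place of code of your own. Each camera call takes 0.05 s, during which the arm holds its last target. There are 200 camera calls.

## Working session

There is one attempt and no reset: what is moved stays moved. The work goes in short steps, Python scripts to look and compute and a tool call to move; the robot and the scene stay as the last step left them, time stands still between calls to the robot, and variables do not carry over. Pictures are saved under pics/ and viewed, at most 10 in all, crops included, and the job is handed in when it is done.

Besides the shell and the picture viewer there is one more tool, called after ">>>" as name(argument=value, ...), one argument or row to a line, values as JSON. apply_moves: Moves the arm, as the interface text tells. Its arguments: {"type":"object","properties":{"moves":{"type":"array","items":{"type":"array","items":{"type":"number"}}},"force":{"type":"number"}},"required":["moves"]}

```bash
mkdir -p pics
cat > h.py <<'E'
import numpy as np, cv2
from bench import readout, capture, camera_info, arm
def pix2w(name,uv,depth=None,z=None):
    c=camera_info(name);K=np.array(c["intrinsics"],float);D=np.array(c["distortion"],float)
    n=cv2.undistortPoints(np.array(uv,float).reshape(-1,1,2),K,D).reshape(-1,2)
    r=np.c_[n,np.ones(len(n))]
    if name=="wrist":
        s=readout.read_state();M=np.array(c["mount"],float)
        R=cv2.Rodrigues(np.array(s["orientation"],float))[0]
        A=R@M[:3,:3];o=R@M[:3,3]+np.array(s["eef_pos"])
    else:
        R=cv2.Rodrigues(np.array(c["rvec"],float))[0];A=R.T;o=-R.T@np.array(c["tvec"],float).ravel()
    d=r@A.T
    if z is not None: return o+d*((z-o[2])/d[:,2])[:,None]
    return o+d*np.array(depth,float).reshape(-1,1)
E
python3 - <<'E'
from h import *
for n in("scene","top"):
    im,d=capture(n);cv2.imwrite(f"pics/{n}0.png",cv2.resize(im,(800,600)));np.savez(f"{n}0.npz",im=im,d=d)
s=readout.read_state();print({k:np.round(v,3) for k,v in s.items()})
E
```

```text
{'time': np.float64(0.1), 'joint_pos': array([ 1.088,  0.334,  0.04 ,  1.466, -0.013,  1.343, -0.058]), 'qd': array([ 0.001, -0.002, -0.002, -0.002,  0.   ,  0.   , -0.001]), 'effort': array([ 4.0000e-03, -6.5781e+01,  1.3400e+00, -4.0471e+01, -6.0000e-02,
        4.1000e-02,  0.0000e+00]), 'eef_pos': array([ 243.206, -602.274,  186.663]), 'orientation': array([-3.083e+00, -5.990e-01,  1.000e-03]), 'wrist_force': array([-0.031,  1.034, -0.737]), 'torque': array([-0.006, -0.017, -0.015]), 'gripper_force': np.float64(0.0), 'opening': np.float64(87.059)}
```

View pics/scene0.png

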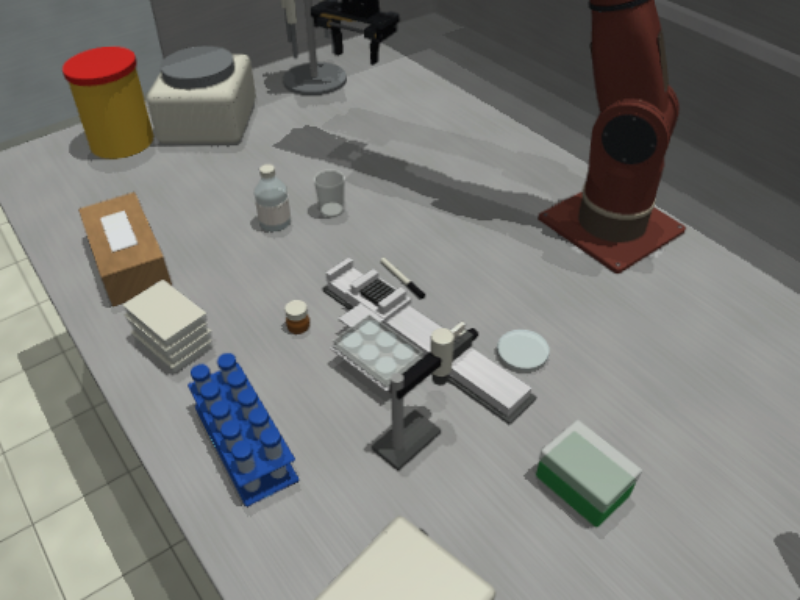

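View pics/top0.png

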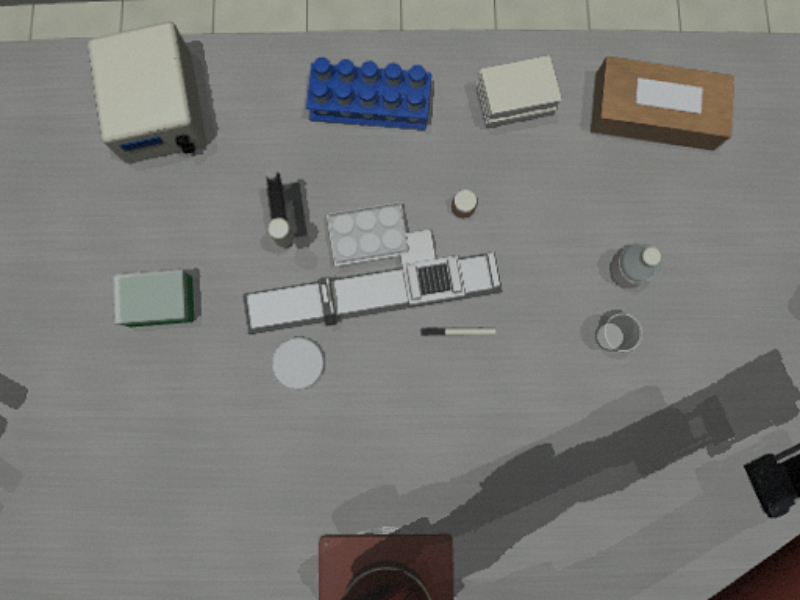

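The top view shows the ribbed pad near (434,279), the stop with its flag near (328,300) and the rail from (247,312) to (498,272). The lens is near (280,230). Image left is +y.

Run:
```python
from h import *
f=np.load("top0.npz");im,d=f["im"],f["d"]
x0,y0=150,140
c=im[y0:y0+80,x0:x0+180];cv2.imwrite("pics/crop.png",cv2.resize(c,None,fx=4.4,fy=4.4,interpolation=cv2.INTER_CUBIC))
g=im.max(2)
# pad: dark pixels near guess
m=np.zeros_like(g);m[160:200,258:302]=(g[160:200,258:302]<75)*255
m=cv2.morphologyEx(m,cv2.MORPH_CLOSE,np.ones((5,5)))
n,l,st,ce=cv2.connectedComponentsWithStats(m)
for i in range(1,n):
  if st[i,4]>30:
    u=ce[i];dd=d[int(u[1]),int(u[0])];print("pad cand",st[i],u,pix2w("top",[u],z=54),pix2w("top",[u],depth=[dd]))
# rail bright
w=((g>175)*255).astype(np.uint8)
n,l,st,ce=cv2.connectedComponentsWithStats(w)
for i in range(1,n):
  if st[i,4]>100:
    cn=cv2.findContours((l==i).astype(np.uint8),0,1)[0][0];b=cv2.boxPoints(cv2.minAreaRect(cn))
    print(st[i],np.round(pix2w("top",b,z=30)[:,:2]).tolist())
# depth heights map: points on rail band
v,u=np.mgrid[140:220,150:330];P=pix2w("top",np.c_[u.ravel(),v.ravel()],depth=d[140:220,150:330].ravel())
np.save("P.npy",P)
for lo,hi in((22,36),(50,58),(58,68),(85,100)):
  k=(P[:,2]>lo)&(P[:,2]<hi);Q=P[k]
  if len(Q)>10:print(lo,hi,len(Q),Q.mean(0).round(1),np.percentile(Q,[1,99],axis=0).round(0).tolist(), np.round(cv2.minAreaRect(Q[:,:2].astype(np.float32)),1) if 0 else cv2.minAreaRect(Q[:,:2].astype(np.float32)))
```

```text
pad cand [268 169  22  20 313] [277.53035144 178.50479233] [[555.29238378 -89.70009435  54.        ]] [[555.5148918  -89.782529    52.63755555]]
pad cand [258 188  44   9  57] [278.54385965 192.80701754] [[516.11589528 -91.66085711  54.        ]] [[522.25412279 -94.50212554   8.15640633]]
[  59   15   60   73 2631] [[1032.0, 558.0], [1056.0, 401.0], [857.0, 359.0], [833.0, 511.0]]
[308  37  51  36 749] [[954.0, -188.0], [983.0, -319.0], [895.0, -332.0], [867.0, -202.0]]
[408  50  41  22 587] [[889.0, -475.0], [936.0, -485.0], [920.0, -605.0], [872.0, -594.0]]
[291 122  14  13 128] [[703.0, -126.0], [727.0, -151.0], [702.0, -174.0], [678.0, -150.0]]
[172 141  12  11 104] [[669.0, 202.0], [669.0, 171.0], [640.0, 171.0], [640.0, 202.0]]
[257 148  28  24 338] [[638.0, -28.0], [650.0, -102.0], [590.0, -110.0], [579.0, -37.0]]
[293 165  22  24 325] [[587.0, -121.0], [601.0, -180.0], [544.0, -192.0], [530.0, -134.0]]
[214 173  46  27 865] [[557.0, 87.0], [576.0, -34.0], [521.0, -42.0], [502.0, 79.0]]
[159 183  48  27 910] [[533.0, 239.0], [553.0, 115.0], [497.0, 106.0], [478.0, 230.0]]
22 36 2382 [533.6  57.8  30.6] [[483.0, -187.0, 24.0], [596.0, 233.0, 36.0]] ((577.4710693359375, 34.3865966796875), (194.08746337890625, 436.24114990234375), 16.053354263305664)
50 58 565 [570.7 -52.9  54.1] [[484.0, -200.0, 50.0], [658.0, 105.0, 58.0]] ((599.4269409179688, -35.39111328125), (177.60874938964844, 312.7132263183594), 12.379341125488281)
58 68 1038 [598.3   4.7  62.6] [[497.0, -131.0, 58.0], [662.0, 106.0, 68.0]] ((594.16064453125, -0.735382080078125), (178.71432495117188, 244.943603515625), 13.827238082885742)
85 100 38 [533.3 101.9  95.5] [[513.0, 93.0, 87.0], [612.0, 164.0, 100.0]] ((563.8667602539062, 122.99905395507812), (117.8642807006836, 18.84967613220215), 35.186954498291016)
```

View pics/crop.png

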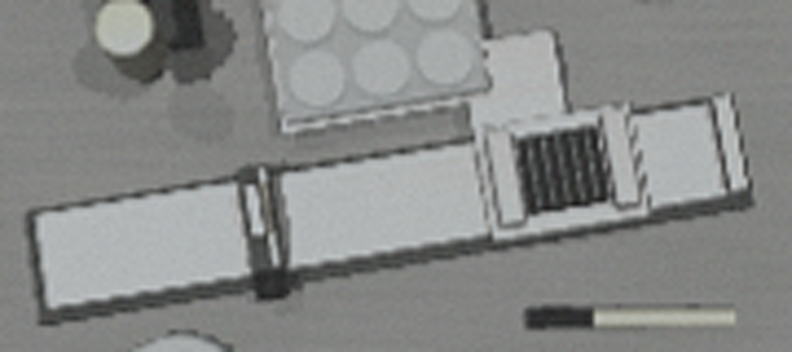

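The rail runs about 9° off world +y, towards −x. The pad is at about (555,−90), leaving roughly 125 mm to travel. I'll turn the tool, close the fingers and move above the pad.

>>> apply_moves(
  moves=[
    [0,0,0,0.114,0],
    [0,0,0,0.113,0],
    [0.0259,-0.0305,0,0,0],
    [0.0259,-0.0305,0,0,0],
    [0.0259,-0.0305,0,0,0],
    [0.0259,-0.0305,0,0,0],
    [0.0259,-0.0305,0,0,0],
    [0.0259,-0.0305,0,0,0],
    [0.0259,-0.0305,0,0,0],
    [0.0259,-0.0305,0,0,0],
  ],
  force=20,
)

```text
time: 0.93
eef_pos: [410.4, -327.4, 187.3]
orientation: [-3.132, -0.246, 0.0]
wrist_force: [0.9, -0.6, -1.0]
opening: 28.1
gripper_force: 0.0
```

>>> apply_moves(
  moves=[
    [0.0259,-0.0305,0,0,0],
    [0.0259,-0.0305,0,0,0],
    [0.0259,-0.0305,0,0,0],
    [0.0259,-0.0305,0,0,0],
    [0.0259,-0.0305,0,0,0],
    [0.0259,-0.0305,0,0,0],
    [0.0259,-0.0305,0,0,0],
    [0,0,0,0,0],
    [0,0,0,0,0],
  ],
)

```text
time: 1.68
eef_pos: [556.3, -87.0, 186.9]
orientation: [-3.13, -0.254, 0.001]
wrist_force: [0.2, -1.3, -0.1]
opening: 0.6
gripper_force: 0.0
```

Run:
```python
from h import *
s=readout.read_state();print({k:np.round(s[k],3) for k in("time","eef_pos","orientation","wrist_force","opening")})
print(cv2.Rodrigues(np.array(s["orientation"],float))[0].round(3),np.round(camera_info("wrist")["mount"],2))
im,d=capture("wrist");cv2.imwrite("pics/w1.png",cv2.resize(im,(800,600)));np.savez("w1.npz",im=im,d=d)
```

```text
{'time': np.float64(1.683), 'eef_pos': array([556.264, -87.025, 186.877]), 'orientation': array([-3.13e+00, -2.54e-01,  1.00e-03]), 'wrist_force': array([ 0.229, -1.348, -0.06 ]), 'opening': np.float64(0.615)}
[[ 0.987  0.161 -0.001]
 [ 0.161 -0.987  0.001]
 [-0.001 -0.001 -1.   ]] [[   0.     -0.97   -0.24   65.91]
 [   1.      0.      0.      1.2 ]
 [  -0.     -0.24    0.97 -197.43]
 [   0.      0.      0.      1.  ]]
```

View pics/w1.png

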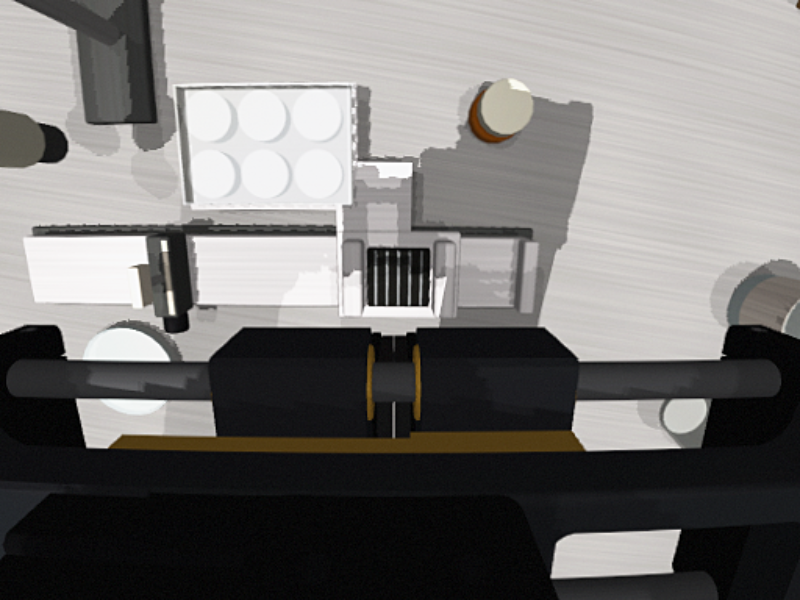

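The wrist view shows the pad at about (398,277), with its lips at x≈353 and 445. The stop's near edge is at x≈188, and the fingertips are hidden below.

Run:
```python
from h import *
f=np.load("w1.npz");im,d=f["im"],f["d"];k=.64
g=im.max(2);m=np.zeros_like(g);m[150:203,225:285]=(g[150:203,225:285]<70)*255
m=cv2.morphologyEx(m,cv2.MORPH_CLOSE,np.ones((5,5)))
n,l,st,ce=cv2.connectedComponentsWithStats(m);i=1+st[1:,4].argmax();x,y,w,h,_=st[i];c=(x+w/2-.5,y+h/2-.5);print(st[i],c)
z=np.median(d[l==i]);print("pad",pix2w("wrist",[c],z=54),pix2w("wrist",[c],depth=[z]))
uv=[[188*k,275*k],[337*k,275*k],[190*k,250*k],[190*k,300*k]]
print("stop/nose z60/z30/z44",pix2w("wrist",uv[:1],z=60),pix2w("wrist",uv[:1],z=30),pix2w("wrist",uv[1:2],z=44))
# depth profile in stage axes
t=np.array([-.157,.9876]);v,u=np.mgrid[160:192,80:350];P=pix2w("wrist",np.c_[u.ravel(),v.ravel()],depth=d[160:192,80:350].ravel())
pc=pix2w("wrist",[c],z=54)[0]
s=(P[:,:2]-pc[:2])@t;q=(P[:,:2]-pc[:2])@[t[1],-t[0]]
for a in range(-110,150,4):
  kk=(abs(s-a)<2)&(abs(q)<15)
  if kk.any():print(a,round(float(np.median(P[kk,2])),1),end=" | ")
```

```text
[ 232  158   43   39 1478] (np.float64(253.0), np.float64(177.0))
pad [[555.39856907 -92.57156701  54.        ]] [[555.50875877 -92.55081576  54.55402006]]
stop/nose z60/z30/z44 [[532.10329637  69.79908222  60.        ]] [[523.87111847  83.6755312   30.        ]] [[547.15080905 -45.55128454  44.        ]]
-110 50.2 | -106 50.4 | -102 40.9 | -98 30.4 | -94 30.3 | -90 30.4 | -86 30.4 | -82 30.4 | -78 30.2 | -74 30.2 | -70 30.3 | -66 30.1 | -62 30.5 | -58 30.2 | -54 30.3 | -50 44.0 | -46 62.4 | -42 64.1 | -38 64.0 | -34 63.9 | -30 60.3 | -26 53.5 | -22 54.5 | -18 54.7 | -14 54.3 | -10 54.7 | -6 54.3 | -2 54.4 | 2 54.3 | 6 54.7 | 10 54.4 | 14 54.4 | 18 54.6 | 22 54.1 | 26 46.5 | 30 63.8 | 34 64.1 | 38 64.1 | 42 63.2 | 46 43.8 | 50 30.5 | 54 30.0 | 58 29.9 | 62 30.0 | 66 30.0 | 70 30.1 | 74 30.2 | 78 30.0 | 82 30.0 | 86 30.0 | 90 30.3 | 94 30.1 | 98 30.3 | 102 29.9 | 106 30.1 | 110 30.2 | 114 30.1 | 118 30.1 | 122 30.0 | 126 30.3 | 130 30.1 | 134 30.1 | 138 30.0 | 142 30.0 | 146 30.4 |
```

>>> apply_moves(
  moves=[
    [-0.0015,0.004,0.03,0,0],
    [0,0,0.03,0,0],
    [0,0,0.03,0,0],
    [0,0,0.025,0,0],
    [0,0,0.01,0,0],
    [0,0,0,0,0],
    [0,0,0,0,0],
    [0,0,0,0,0],
  ],
)

```text
time: 2.4
eef_pos: [555.9, -94.9, 64.3]
orientation: [3.131, 0.245, 0.004]
wrist_force: [0.5, -0.7, 0.7]
opening: 0.3
gripper_force: 0.0
```

>>> apply_moves(
  moves=[
    [0,0,0.002,0,0],
    [0,0,0.002,0,0],
    [0,0,0.002,0,0],
    [0,0,0.002,0,0],
    [0,0,0,0,0],
    [0,0,0,0,0],
  ],
)

```text
time: 2.9
eef_pos: [554.7, -94.3, 54.4]
orientation: [-3.132, -0.246, 0.0]
wrist_force: [-0.2, -0.8, -0.1]
opening: 0.5
gripper_force: 0.0
```

>>> apply_moves(
  moves=[
    [0,0,0.0015,0,0],
    [0,0,0.0015,0,0],
    [0,0,0,0,0],
    [0,0,0,0,0],
  ],
)

```text
time: 3.23
eef_pos: [554.7, -94.3, 51.3]
orientation: [-3.132, -0.246, 0.0]
wrist_force: [-0.3, 0.3, 0.1]
opening: 0.0
gripper_force: 0.0
```

>>> apply_moves(
  moves=[
    [0,0,0.001,0,0],
    [0,0,0.001,0,0],
    [0,0,0,0,0],
    [0,0,0,0,0],
  ],
)

```text
time: 3.57
eef_pos: [554.8, -94.3, 49.4]
orientation: [-3.132, -0.246, 0.0]
wrist_force: [0.2, -1.1, 0.9]
opening: 0.6
gripper_force: 0.0
```

>>> apply_moves(
  moves=[
    [0,0,0.001,0,0],
    [0,0,0,0,0],
    [0,0,0,0,0],
  ],
)

```text
time: 3.82
eef_pos: [554.8, -94.3, 48.4]
orientation: [-3.132, -0.246, 0.0]
wrist_force: [-0.0, -0.7, 0.6]
opening: 0.0
gripper_force: 0.0
```

Run:
```python
from h import *
a,_=capture("scene");s=readout.read_state();print(s["eef_pos"],s["wrist_force"])
b,d=capture("wrist");np.savez("w2.npz",im=b,d=d)
a=cv2.resize(a[140:280,180:360],None,fx=3,fy=3,interpolation=2);b=cv2.resize(b,(512,384))[:,:]
c=np.zeros((600,800,3),np.uint8);c[:420,:540]=a;c[420:,:240]=cv2.resize(b,(240,180))
c[300:600,400:800]=cv2.resize(b,(400,300));cv2.imwrite("pics/c2.png",c)
```

```text
[554.78677415 -94.32652402  48.43727173] [-0.43316852  0.30425068 -0.9745889 ]
```

View pics/c2.png

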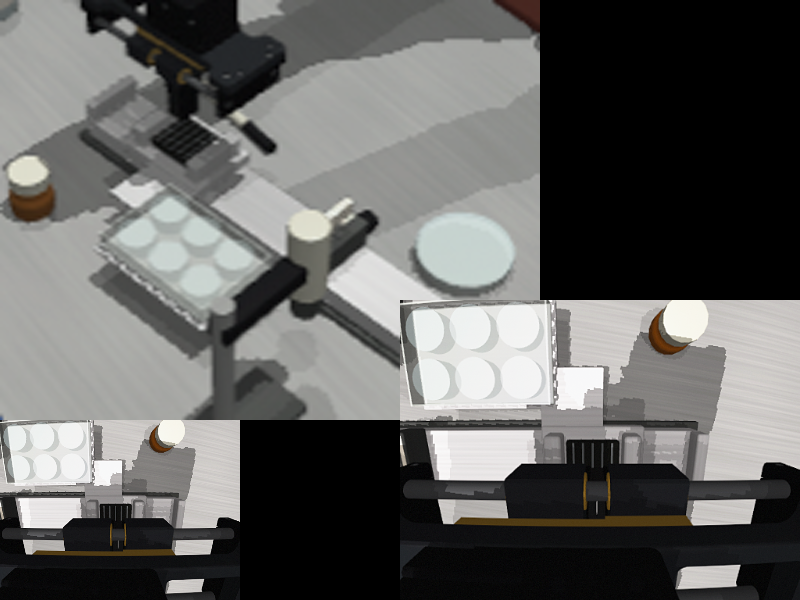

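The scene crop shows the closed fingertips ending near (180,112), behind the fully visible pad at (185,140), so they may be off it. I'll compare this with the reprojected TCP.

Run:
```python
from h import *
s=readout.read_state();T=np.array(s["eef_pos"])
def pr(n,X):
  c=camera_info(n);return cv2.projectPoints(np.float64(X).reshape(-1,1,3),np.float64(c["rvec"]),np.float64(c["tvec"]),np.float64(c["intrinsics"]),np.float64(c["distortion"]))[0].reshape(-1,2)
X=[T,T+[0,0,30],T+[-40,0,0],[555.4,-91.5,54]]
q=pr("scene",X);print((q-[180,140])*3)
f=np.load("scene0.npz")
# pad in original scene view -> world at z=54
g=f["im"].max(2);m=np.zeros_like(g);m[170:205,225:265]=(g[170:205,225:265]<70)*255
m=cv2.morphologyEx(m,cv2.MORPH_CLOSE,np.ones((3,3)));n,l,st,ce=cv2.connectedComponentsWithStats(m);i=1+st[1:,4].argmax();print(st[i],ce[i],pix2w("scene",[ce[i]],z=54))
a,d=capture("scene");cv2.imwrite("pics/s3.png",cv2.resize(a[150:210,205:285],None,fx=9,fy=9,interpolation=2))
# depth points of gripper fingers above pad region
v,u=np.mgrid[150:200,220:265];P=pix2w("scene",np.c_[u.ravel(),v.ravel()],depth=d[150:200,220:265].ravel())
I=a[150:200,220:265].max(2).ravel()
for lo in range(40,130,8):
  k=(P[:,2]>lo)&(P[:,2]<=lo+8)&(I<70)&(abs(P[:,1]+94)<35)
  if k.any():print(lo,k.sum(),P[k].mean(0).round(),P[k].min(0).round(),P[k].max(0).round())
```

```text
[[182.28697692 136.01155824]
 [181.43399726 112.8862897 ]
 [215.82338507 118.79047638]
 [183.34291651 133.674383  ]]
[230 179  22  17 194] [240.43298969 186.28350515] [[561.11481804 -86.87673227  54.        ]]
40 7 [572. -94.  47.] [ 540. -105.   46.] [583. -74.  48.]
48 177 [560. -89.  52.] [ 532. -114.   48.] [584. -64.  56.]
56 5 [545. -76.  58.] [542. -98.  56.] [550. -61.  61.]
80 16 [558. -88.  85.] [ 542. -100.   82.] [566. -83.  88.]
88 23 [559. -89.  92.] [543. -99.  88.] [569. -84.  96.]
96 20 [559. -88. 100.] [ 544. -100.   96.] [567. -81. 103.]
104 19 [560. -88. 109.] [ 546. -101.  105.] [569. -80. 112.]
112 19 [562. -88. 116.] [ 552. -101.  112.] [569. -80. 120.]
120 8 [562. -82. 124.] [ 545. -101.  121.] [567. -77. 127.]
128 4 [558. -78. 130.] [544. -81. 128.] [565. -75. 134.]
```

View pics/s3.png

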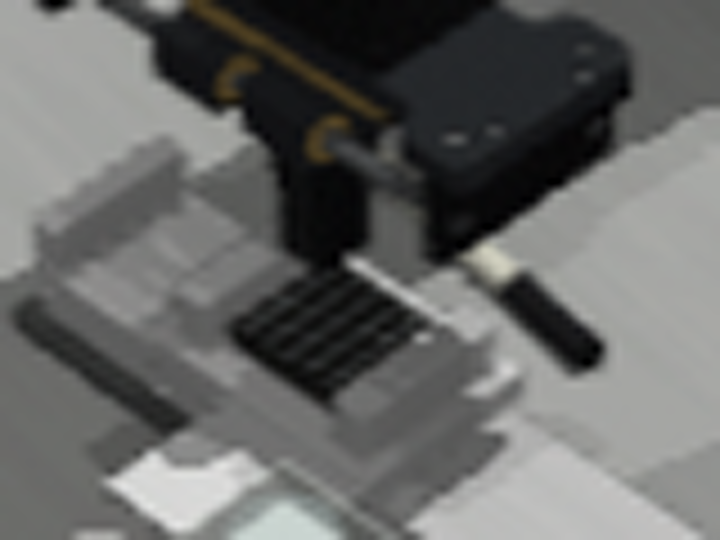

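The scene depth puts the fingertips at z≈80 while the TCP reads 48, and the force is zero. So the real tips end about 30 mm short of the stated TCP, above the pad and laterally aligned with it. With shorter fingers the gripper body comes closer to the flag, so I'll measure the body's lower extent.

Run:
```python
from h import *
a,d=capture("scene");T=np.array(readout.read_state()["eef_pos"])
v,u=np.mgrid[90:200,180:300];P=pix2w("scene",np.c_[u.ravel(),v.ravel()],depth=d[90:200,180:300].ravel())-[3,5,0]
ok=(d[90:200,180:300].ravel()>0)
t=np.array([-.157,.9876]);n=np.array([.9876,.157]);s=(P[:,:2]-T[:2])@t;q=(P[:,:2]-T[:2])@n
for lo in range(68,200,8):
  k=ok&(P[:,2]>lo)&(P[:,2]<=lo+8)&(abs(s)<130)&(abs(q)<60)
  if k.sum()>2:print("z",lo,k.sum(),"s",np.percentile(s[k],[2,98]).round(),"q",np.percentile(q[k],[2,98]).round())
# from wrist: depth of fingers/carrier in tool frame
```

```text
z 76 6 s [-9.  6.] q [-3.  9.]
z 84 21 s [-11.   8.] q [-12.   8.]
z 92 21 s [-11.   6.] q [-14.   9.]
z 100 24 s [-14.   8.] q [-13.  10.]
z 108 20 s [-17.   8.] q [-8.  9.]
z 116 16 s [-12.  10.] q [-12.  10.]
z 124 6 s [ 7. 11.] q [-11.  11.]
z 148 50 s [-84.  84.] q [-39.  33.]
z 156 129 s [-86.  84.] q [-33.  35.]
z 164 178 s [-84.  84.] q [-31.  35.]
z 172 163 s [-86.  90.] q [-35.  35.]
z 180 116 s [-90.  91.] q [-30.  35.]
z 188 556 s [-94.  91.] q [-36.  34.]
z 196 125 s [-92.  87.] q [-27.  30.]
```

Run:
```python
from h import *
s=readout.read_state();print(s["time"],s["eef_pos"],s["joint_pos"],s["effort"],s["wrist_force"])
b,d=capture("wrist")
k=.64*2
uv=[((x-400)*1.28,(y-300)*1.28) for x,y in((470,455),(593,455),(485,345),(690,450))]
print(pix2w("wrist",uv,depth=[d[int(v),int(u)] for u,v in uv]))
```

```text
4.0167 [554.87073263 -94.31209949  48.51196667] [ 0.39539436  0.29817428 -0.35603008  1.82528879  0.11905058  1.03885464
 -1.42074397] [ 3.26497966e-04 -5.65325153e+01 -3.44161615e+00 -3.55763948e+01
 -2.68217549e-02 -6.72927406e-02  4.90072819e-05] [-0.39561935 -0.26882662  0.44182824]
[[ 537.92987272   40.20834066   30.38152285]
 [ 566.04920647  -90.57131069   55.54251777]
 [ 646.80510333   12.29986593   60.61908606]
 [ 581.48648088 -189.52796048   36.14452243]]
```

By the scene depth the body underside is at about 148 and the tips at about 80. The whole gripper therefore sits about 30 mm higher than the TCP says, and the body keeps its 70 mm gap, so it will clear the flag. I'll go on down, guarded by force.

>>> apply_moves(
  moves=[
    [0,0,0.008,0,0],
    [0,0,0.007,0,0],
    [0,0,0.003,0,0],
    [0,0,0,0,0],
    [0,0,0,0,0],
  ],
)

```text
time: 4.48
eef_pos: [554.5, -94.2, 30.0]
orientation: [-3.132, -0.246, 0.001]
wrist_force: [0.6, -0.4, -0.2]
opening: 0.6
gripper_force: 0.0
```

>>> apply_moves(
  moves=[
    [0,0,0.002,0,0],
    [0,0,0.002,0,0],
    [0,0,0,0,0],
    [0,0,0,0,0],
  ],
)

```text
time: 4.82
eef_pos: [554.8, -94.3, 26.4]
orientation: [-3.132, -0.246, 0.0]
wrist_force: [-0.1, 0.7, 0.5]
opening: 0.6
gripper_force: 0.0
```

>>> apply_moves(
  moves=[
    [0,0,0.001,0,0],
    [0,0,0.001,0,0],
    [0,0,0,0,0],
    [0,0,0,0,0],
  ],
)

```text
time: 5.15
eef_pos: [554.8, -94.4, 24.4]
orientation: [-3.132, -0.246, 0.0]
wrist_force: [0.7, -0.5, -1.0]
opening: 0.3
gripper_force: 0.0
```

>>> apply_moves(
  moves=[
    [0,0,0.001,0,0],
    [0,0,0.001,0,0],
    [0,0,0,0,0],
    [0,0,0,0,0],
  ],
)

```text
time: 5.48
eef_pos: [554.8, -94.3, 22.4]
orientation: [-3.132, -0.246, 0.0]
wrist_force: [-0.5, -0.0, -0.1]
opening: 0.6
gripper_force: 0.0
```

>>> apply_moves(
  moves=[
    [0,0,0.001,0,0],
    [0,0,0,0,0],
    [0,0,0,0,0],
  ],
)

```text
time: 5.73
eef_pos: [554.8, -94.3, 21.4]
orientation: [-3.132, -0.246, 0.0]
wrist_force: [0.7, -0.9, -0.8]
opening: 0.1
gripper_force: 0.0
```

Run:
```python
from h import *
a,d=capture("scene");s=readout.read_state();T=np.array(s["eef_pos"]);print(T,s["wrist_force"])
v,u=np.mgrid[90:200,180:300];P=pix2w("scene",np.c_[u.ravel(),v.ravel()],depth=d[90:200,180:300].ravel())-[3,5,0]
t=np.array([-.157,.9876]);n=np.array([.9876,.157]);q=(P[:,:2]-T[:2])@n;s=(P[:,:2]-T[:2])@t;I=a[90:200,180:300].max(2).ravel()
for lo in range(44,150,4):
  k=(P[:,2]>lo)&(P[:,2]<=lo+4)&(abs(s)<25)&(abs(q)<30)&(I<80)
  if k.any():print(lo,k.sum(),"s",np.percentile(s[k],[2,98]).round(),"q",np.percentile(q[k],[2,98]).round())
cv2.imwrite("pics/s4.png",cv2.resize(a[150:210,205:285],None,fx=9,fy=9,interpolation=2))
```

```text
[554.83302463 -94.32852194  21.47882217] [ 0.14455345 -0.14978434 -0.34035812]
44 7 s [-16.  18.] q [-5. 23.]
48 61 s [-23.  20.] q [-23.  23.]
52 68 s [-21.  21.] q [-21.  22.]
56 13 s [-8. 20.] q [-10.  23.]
60 11 s [-11.   5.] q [-11.   8.]
64 9 s [-12.   5.] q [-12.   9.]
68 6 s [2. 6.] q [-13.   9.]
72 10 s [-8.  7.] q [-9. 10.]
76 10 s [-11.   6.] q [-7.  9.]
80 10 s [-10.   8.] q [-10.  10.]
84 7 s [-8.  9.] q [-1. 10.]
88 12 s [-13.  10.] q [-4.  9.]
92 2 s [9. 9.] q [3. 7.]
96 6 s [ 6. 12.] q [-9.  9.]
100 1 s [11. 11.] q [-11. -11.]
116 1 s [22. 22.] q [-0. -0.]
120 1 s [24. 24.] q [-2. -2.]
128 1 s [-10. -10.] q [29. 29.]
136 3 s [-11.  -9.] q [14. 29.]
140 5 s [-9. -6.] q [14. 28.]
144 30 s [-23.  22.] q [18. 29.]
148 22 s [-24.  25.] q [18. 28.]
```

View pics/s4.png

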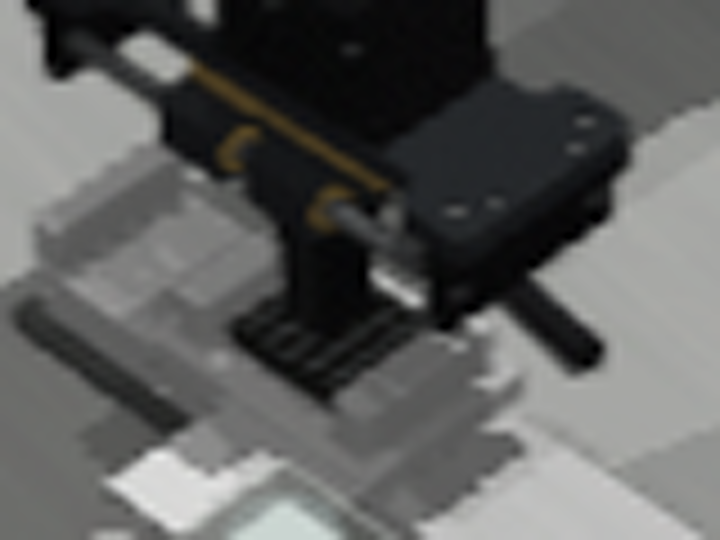

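The fingers now stand over the middle of the pad, with tips at about (330,330), just touching or almost so. I'll press on in 1 mm steps.

>>> apply_moves(
  moves=[
    [0,0,0.001,0,0],
    [0,0,0.001,0,0],
    [0,0,0,0,0],
  ],
)

```text
time: 6.03
eef_pos: [554.9, -94.3, 19.4]
orientation: [-3.132, -0.246, -0.0]
wrist_force: [0.3, 0.0, 1.6]
opening: 0.2
gripper_force: 0.5
```

>>> apply_moves(
  moves=[
    [0,0,0.001,0,0],
    [0,0,0,0,0],
    [0,0,0,0,0],
  ],
)

```text
time: 6.28
eef_pos: [554.9, -94.4, 18.7]
orientation: [3.132, 0.246, 0.0]
wrist_force: [0.1, 0.1, 3.3]
opening: 0.5
gripper_force: 1.7
```

>>> apply_moves(
  moves=[
    [0,0,0.001,0,0],
    [0,0,0,0,0],
    [0,0,0,0,0],
  ],
)

```text
time: 6.53
eef_pos: [554.9, -94.3, 17.6]
orientation: [3.132, 0.246, 0.0]
wrist_force: [-0.8, -1.1, 4.4]
opening: 0.2
gripper_force: 2.4
```

>>> apply_moves(
  moves=[
    [0,0,0.001,0,0],
    [0,0,0.001,0,0],
    [0,0,0,0,0],
    [0,0,0,0,0],
  ],
)

```text
time: 6.87
eef_pos: [554.9, -94.3, 15.7]
orientation: [3.132, 0.246, 0.0]
wrist_force: [-1.1, 0.5, 6.2]
opening: 0.6
gripper_force: 2.9
```

>>> apply_moves(
  moves=[
    [0,0,0.001,0,0],
    [0,0,0.001,0,0],
    [0,0,0,0,0],
    [0,0,0,0,0],
  ],
)

```text
time: 7.2
eef_pos: [555.0, -94.4, 14.3]
orientation: [3.132, 0.246, 0.0]
wrist_force: [-4.2, -0.0, 11.4]
opening: 0.1
gripper_force: 6.0
```

The pad is fully down at about 11 N. Pushing along the rail is tool −y.

>>> apply_moves(
  moves=[
    [0,-0.001,0,0,0],
    [0,-0.002,0,0,0],
    [0,-0.002,0,0,0],
    [0,-0.003,0,0,0],
    [0,-0.003,0,0,0],
    [0,-0.003,0,0,0],
    [0,-0.003,0,0,0],
    [0,-0.003,0,0,0],
  ],
)

```text
time: 7.87
eef_pos: [552.1, -75.4, 14.3]
orientation: [3.131, 0.245, 0.001]
wrist_force: [-2.5, -2.3, 10.0]
opening: 0.5
gripper_force: 5.4
```

>>> apply_moves(
  moves=[
    [0,-0.003,0,0,0],
    [0,-0.003,0,0,0],
    [0,-0.003,0,0,0],
    [0,-0.003,0,0,0],
    [0,-0.003,0,0,0],
    [0,-0.003,0,0,0],
    [0,-0.003,0,0,0],
    [0,-0.003,0,0,0],
  ],
)

```text
time: 8.53
eef_pos: [548.3, -51.6, 14.3]
orientation: [3.131, 0.245, 0.001]
wrist_force: [-2.2, -1.5, 11.8]
opening: 0.4
gripper_force: 5.4
```

>>> apply_moves(
  moves=[
    [0,-0.003,0,0,0],
    [0,-0.003,0,0,0],
    [0,-0.003,0,0,0],
    [0,-0.003,0,0,0],
    [0,-0.003,0,0,0],
    [0,-0.003,0,0,0],
    [0,-0.003,0,0,0],
    [0,-0.003,0,0,0],
    [0,-0.003,0,0,0],
    [0,-0.003,0,0,0],
  ],
)

```text
time: 9.37
eef_pos: [543.7, -21.9, 14.3]
orientation: [3.131, 0.245, 0.001]
wrist_force: [-2.4, -2.1, 10.9]
opening: 0.4
gripper_force: 5.4
```

>>> apply_moves(
  moves=[
    [0,-0.003,0,0,0],
    [0,-0.003,0,0,0],
    [0,-0.003,0,0,0],
    [0,-0.003,0,0,0],
    [0,-0.003,0,0,0],
    [0,-0.003,0,0,0],
    [0,-0.002,0,0,0],
    [0,-0.002,0,0,0],
    [0,0,0,0,0],
  ],
)

```text
time: 10.12
eef_pos: [540.3, 0.5, 14.3]
orientation: [3.131, 0.246, 0.001]
wrist_force: [-3.0, -0.4, 11.1]
opening: 0.7
gripper_force: 5.5
```

Run:
```python
from h import *
s=readout.read_state();print(s["time"],s["eef_pos"],s["wrist_force"])
a,_=capture("scene");b,_=capture("wrist")
c=np.zeros((600,800,3),np.uint8);c[:,:]=cv2.resize(a[150:270,200:360],(800,600),interpolation=2)
c[420:600,560:800]=cv2.resize(b,(240,180));cv2.imwrite("pics/c5.png",c)
```

```text
10.1167 [540.26626357   0.54873165  14.26609014] [-2.9589753  -0.41729282 11.05597878]
```

View pics/c5.png

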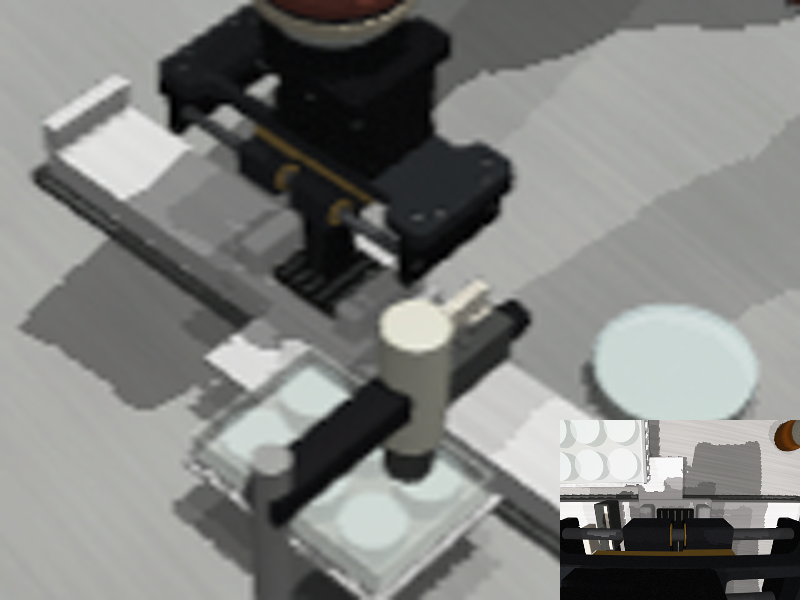

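The carriage follows the fingers and the well plate is coming under the lens. About 27 mm remain.

>>> apply_moves(
  moves=[
    [0,-0.002,0,0,0],
    [0,-0.002,0,0,0],
    [0,-0.002,0,0,0],
    [0,-0.002,0,0,0],
    [0,-0.002,0,0,0],
    [0,-0.002,0,0,0],
    [0,-0.002,0,0,0],
    [0,-0.002,0,0,0],
    [0,-0.001,0,0,0],
  ],
)

```text
time: 10.97
eef_pos: [537.8, 17.0, 14.3]
orientation: [3.131, 0.246, 0.002]
wrist_force: [-3.1, -1.3, 10.3]
opening: 0.4
gripper_force: 5.4
```

>>> apply_moves(
  moves=[
    [0,-0.001,0,0,0],
    [0,-0.001,0,0,0],
    [0,-0.001,0,0,0],
    [0,-0.001,0,0,0],
    [0,-0.001,0,0,0],
  ],
)

```text
time: 11.38
eef_pos: [537.0, 21.7, 14.3]
orientation: [3.131, 0.245, 0.002]
wrist_force: [-2.3, -1.5, 10.0]
opening: 0.2
gripper_force: 5.4
```

>>> apply_moves(
  moves=[
    [0,-0.001,0,0,0],
    [0,-0.001,0,0,0],
    [0,-0.001,0,0,0],
    [0,-0.001,0,0,0],
  ],
)

```text
time: 11.72
eef_pos: [536.4, 25.7, 14.3]
orientation: [3.131, 0.245, 0.002]
wrist_force: [-2.4, -2.4, 10.4]
opening: 0.8
gripper_force: 5.4
```

>>> apply_moves(
  moves=[
    [0,-0.001,0,0,0],
    [0,-0.001,0,0,0],
    [0,-0.001,0,0,0],
  ],
)

```text
time: 11.97
eef_pos: [536.0, 28.7, 14.3]
orientation: [3.131, 0.245, 0.002]
wrist_force: [-2.6, -1.4, 10.8]
opening: 0.9
gripper_force: 5.4
```

>>> apply_moves(
  moves=[
    [0,-0.001,0,0,0],
    [0,-0.001,0,0,0],
  ],
)

```text
time: 12.13
eef_pos: [535.6, 30.7, 14.3]
orientation: [3.131, 0.245, 0.002]
wrist_force: [-2.8, -1.6, 10.2]
opening: 0.1
gripper_force: 5.4
```

>>> apply_moves(
  moves=[
    [0,-0.001,0,0,0],
    [0,-0.001,0,0,0],
  ],
)

```text
time: 12.3
eef_pos: [535.3, 32.6, 14.3]
orientation: [3.131, 0.245, 0.002]
wrist_force: [-1.6, -1.1, 11.3]
opening: 0.3
gripper_force: 5.4
```

>>> apply_moves(
  moves=[
    [0,-0.001,0,0,0],
    [0,-0.001,0,0,0],
  ],
)

```text
time: 12.47
eef_pos: [535.2, 33.3, 14.3]
orientation: [3.13, 0.244, 0.002]
wrist_force: [-1.6, -8.4, 10.7]
opening: 0.8
gripper_force: 5.2
```

>>> apply_moves(
  moves=[
    [0,-0.001,0,0,0],
    [0,-0.001,0,0,0],
  ],
)

```text
time: 12.63
eef_pos: [535.2, 34.8, 14.3]
orientation: [3.13, 0.243, 0.003]
wrist_force: [0.8, -7.2, 9.9]
opening: 0.7
gripper_force: 4.6
```

Run:
```python
from h import *
s=readout.read_state();print(s["time"],s["eef_pos"],s["wrist_force"])
a,_=capture("top");b,_=capture("wrist")
c=np.zeros((600,800,3),np.uint8);c[:300]=cv2.resize(a[130:220,120:360],(800,300),interpolation=2)
c[300:]=cv2.resize(b[110:230,0:320],(800,300));cv2.imwrite("pics/c6.png",c)
```

```text
12.6333 [535.21867365  34.7802569   14.32431278] [ 0.77079382 -7.24282341  9.90111091]
```

View pics/c6.png

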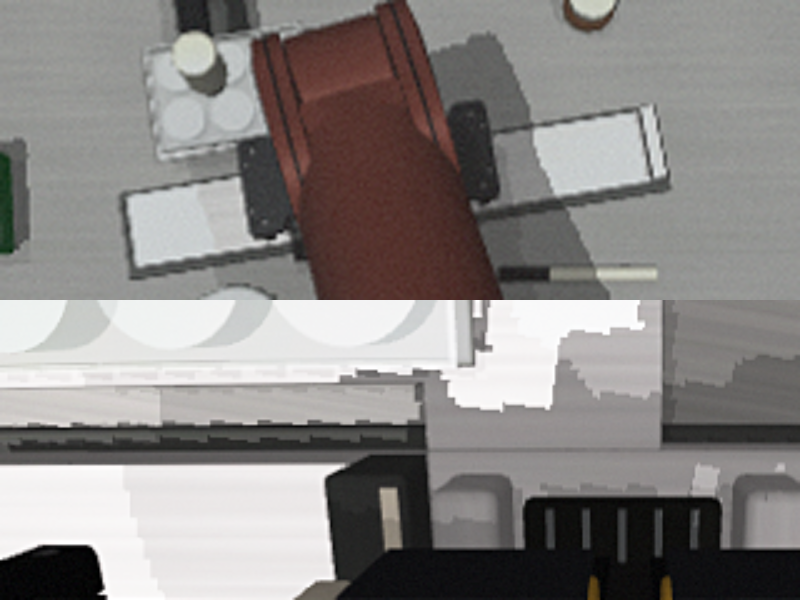

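The wrist view shows the carriage nose against the stop at about (430,500), with no gap. The force rose to about 8 N and then slipped on the pad, so it has arrived. I'll lift straight off.

>>> apply_moves(
  moves=[
    [0,0,-0.002,0,0],
    [0,0,-0.002,0,0],
    [0,0,-0.002,0,0],
    [0,0,-0.003,0,0],
    [0,0,-0.005,0,0],
    [0,0,-0.01,0,0],
    [0,0,-0.02,0,0],
    [0,0,-0.02,0,0],
    [0,0,-0.01,0,0],
    [0,0,0,0,0],
  ],
)

```text
time: 13.57
eef_pos: [535.7, 37.4, 90.2]
orientation: [3.132, 0.246, 0.007]
wrist_force: [0.6, -0.0, -0.1]
opening: 0.4
gripper_force: 0.0
```

Run:
```python
from h import *
s=readout.read_state();print(s["time"],s["eef_pos"],s["wrist_force"])
b,d=capture("wrist");cv2.imwrite("pics/w7.png",cv2.resize(b,(800,600)))
```

```text
13.5667 [535.73482904  37.43252018  90.20425665] [ 0.63096562 -0.00953572 -0.06288657]
```

View pics/w7.png

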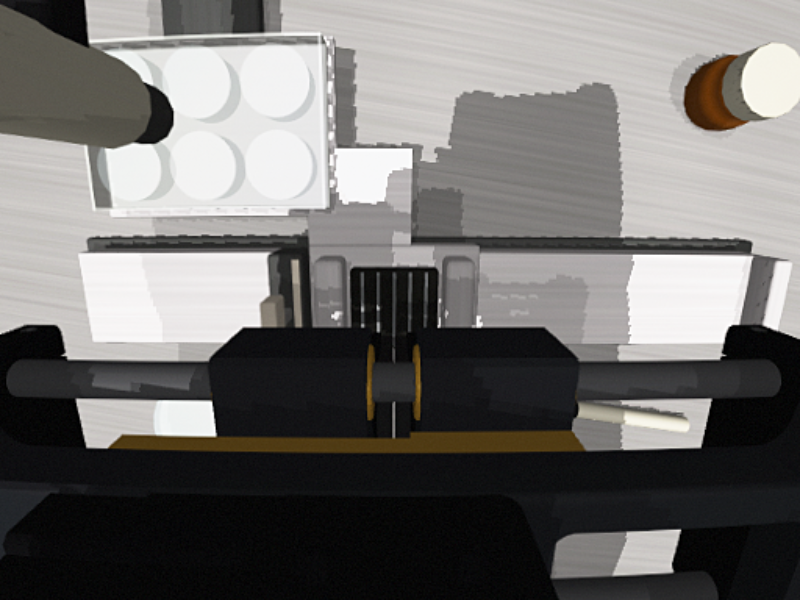

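The view shows the carriage nose still against the stop at about (308,300), the plate under the lens and the fingers clear above. I'll hand in.

```bash
python3 -c "
from bench import arm
print(arm.sign_off())"
```

```text
the job is handed in; nothing more can be done
None
```

The carriage was pushed with its pad held down until it met the marked stop (about 8 N), then the fingers lifted clear; the last view shows it still against the stop with the well plate under the lens, and the job was handed in at 13.6 s.

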